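One turn of the feed wheel, then lock the slide

TASK

Without gripping anything, only pushing with the fingertips or the outside of the fingers, push the feed unit's flat hand wheel round clockwise (seen from above) by its red upright handle through exactly one turn, so that the handle stops back at the red index mark, without running on past it. Then push the orange lock lever round, anticlockwise, fully home to its stop over the red strip. Push gently, and leave the workpiece on the slide and the tools on the table alone.

Things in the scene. Friction and masses are not known exactly. Their poses are not given: they have to be found in the camera images.
- feed_wheel (a joint): Angle of the flat-lying black hand wheel (rim 142 mm across outside, bar 12 mm thick, three spokes), rad: 0 at the start, wherever the handle then stands; grows CLOCKWISE seen from above (6.283 = one full turn). It turns on without stops, with a stiff drag (about 0.12 N m, some 2 to 3 N at the handle), and stays where it is left. It drives the slide, 20 mm a turn.
- wheel_axis (a point): Centre of the hand wheel, on its upright axis, in the mid-plane of the rim, 100 mm above the table (rim top 106 mm, hub top 114 mm). The wheel stands on a round green gearbox, 194 mm across at its flange (flange top 76 mm above the table). A dashed yellow arrow on the flange shows the direction of turning (clockwise from above).
- spoke_handle: The red upright handle on the rim of the hand wheel at the end of one spoke, round, 20 to 22 mm thick, free to spin about its own upright pin (so its own yaw means nothing). Its origin is at the foot in the mid-plane of the rim, 65 mm from the wheel's axis; its top is 65 mm higher (165 mm above the table).
- index_mark (a point): Red index mark, 24 mm by 10 mm, on the fixed gearbox flange just outside the rim, 85 mm from the wheel's axis, 80 mm above the table. At the start the handle stands in line with it (same direction from the axis); after exactly one turn it does so again.
- lock_lever (a joint): Angle of the slide's lock lever, rad: starts between 0 (unlocked, pointing along the feed unit's +x) and 0.3; grows anticlockwise seen from above to its hard stop at 1.571 (locked, pointing along the unit's +y at the slide, over the red strip on the bed). Drag about 0.10 N m (2 N at the grip); stays where it is left.
- lever_pivot (a point): On the upright axis of the lock lever, 108 mm above the table, 165 mm along the unit's +y from the wheel's axis. The lever's black hub here is 34 mm across, top 116 mm above the table.
- lever_grip (a point): Middle of the lever's upright orange grip: round, 16 to 20 mm thick, 55 mm from the pivot, from 108 to 168 mm above the table (this point is 138 mm above it). A black arm 14 mm thick joins it to the pivot, its top 115 mm above the table.
- feed_unit: Green cast bed of the feed unit, fixed to the table. Its origin is on the table under the wheel's axis; the bed runs along its +y from 90 to 480 mm, 150 mm wide, top 70 mm above the table; z is up.
- feed_slide: Steel slide on the bed, 130 mm (unit's x) by 110 mm (unit's y), 25 mm thick. Origin at the centre of its underside, 70 mm above the table, 310 mm along the unit's +y from the wheel's axis at the start; moves along the unit's +y as the wheel turns clockwise.
- workpiece: Loose stepped aluminium block lying on the slide, 60 by 50 mm, 32 mm high at the step (127 mm above the table). Origin at the centre of its underside. It rides along; leave it alone.
- micrometer: Loose bystander: grey and steel micrometer lying on the table, about 140 by 60 mm, 20 mm high.
- dial_gauge: Loose bystander: white round gauge, 58 mm across, 18 mm high, origin under its centre.
- brush: Loose bystander: bench brush with a wooden handle, 200 mm long, lying along its x.
- wrench: Loose bystander: steel wrench, 180 mm long, lying flat along its x.
- magnet_base: Loose bystander: red magnet base, 60 by 50 by 55 mm with a steel post to 155 mm above the table.
- oil_bottle: Loose bystander: clear bottle with a red cap, 54 mm across, 130 mm high.
There are look-alikes about, which are no part of the job. Of the things shaped like the part that bears feed_wheel, the green one is meant.

How it is judged:
On the way, in this order (a step that is already met when the one before it is completed fails the run):
1. the wheel is half way round, pushed at its handle by the fingers (value of joint feed_wheel between 2 and 4.5 rad and contact force between the fingers and spoke_handle above 0.3 N), for 0.02 s.
2. the wheel has made one turn: the handle is back at its index mark, and the lever is not yet locked (value of joint feed_wheel between 6.08319 and 6.48319 rad and value of joint lock_lever below 0.7 rad), for 0.2 s.
3. the lever is locked (value of joint lock_lever above 1.42 rad), for 0.2 s.
At the end, for the whole second after the job is handed in: The wheel has been turned clockwise by one turn, within 0.2 rad (about 11 degrees; 13 mm at the handle), and is at rest; the lever is within 0.15 rad of its locked stop; the workpiece still lies flat on the slide (value of joint feed_wheel between 6.08319 and 6.48319 rad and value of joint lock_lever above 1.42 rad and velocity of joint feed_wheel between -0.05 and 0.05 rad/s and horizontal distance between workpiece and feed_slide below 0.05 m and angle between workpiece's own z axis and vertical below 0.1 rad); the robot touches nothing.
It fails at once if the wheel is turned the wrong way by more than 0.25 rad from its start, or more than 0.3 rad past one turn (value of joint feed_wheel below -0.25 rad or value of joint feed_wheel above 6.58319 rad).
It fails at once if the lever is pushed towards locked (past 0.7 rad) before the wheel has made its turn (value of joint lock_lever above 0.7 rad and value of joint feed_wheel below 6.03319 rad).
It fails at once if the wheel, its handle or the lever is gripped, or pushed with more than 35 N (contact force between the fingers and feed_wheel above 35 N or contact force between the fingers and lock_lever above 35 N).
It fails at once if the workpiece is touched with more than 2 N, lifted or shifted on the slide (contact force between the fingers and workpiece above 2 N or height (world z) of workpiece above 0.105 m or horizontal distance between workpiece and feed_slide above 0.06 m).
It fails at once if a tool or bottle on the table is moved more than 30 mm (distance of any of micrometer, dial_gauge, brush, wrench, magnet_base, oil_bottle from where it was at the start of the episode above 0.03 m).
It also fails if it takes over 72 s, if anything falls off the work surface, if the arm or the gripper's body presses on something with over 40 N, if the wrist force passes 120 N, or if a joint passes its speed limit or range.

ROBOT

A 6-joint arm with a two-finger parallel gripper is mounted at the origin on the work surface. World frame = base frame: x ahead of the robot, y to its left, z up, the work surface at z = 0. Lengths are in m, angles in rad, forces in N, time in s.
With the tool pointing down it reaches from about 0.3 to 0.875 m from the base axis. Payload 6.4 kg.
Tool frame: the origin (TCP) lies at the very end of the fingers, on their centre line; the grasp point (between the pads) lies 19 mm behind it; z points along the fingers, y is the line along which they close (so a half turn about z gives the same grasp; the last joint's range is limited). The gripper opens to 85 mm and grips with 20 to 120 N. Pads are 22 mm wide; open, the fingers measure 114 mm over their backs; the gripper's body (76 mm by 85 mm) begins 54 mm behind the grasp point. The pads swing forward as they close: fully open they stand 13 mm farther back than shut.
Start: joints at [-1.446, 0.181, 1.607, -0, 1.354, -0.206], TCP at [0.187, -0.544, 0.231] pointing down, gripper open.
Joint ranges: [-2.99, 2.99], [-0.89, 2.07], [0.3, 2.58], [-1.14, 4.28], [0, 2.63], [-3.12, 3.12]. Speed limits (rad/s): [2.57, 2.57, 3.01, 3.14, 3.14, 3.14].

INTERFACE

Orientations are given as a unit quaternion [w, x, y, z].
In Python, from bench import telemetry, camera, ctrl, spotter gives the robot as it stands.
- The arm moves only by the tool send_rows, never from a script. Its argument "series" is a list of rows, each a list of 3 entries, a list of its own where there are three numbers: the turn, a rotation vector about the world's x, y, z in degrees, then the shift along the world's x, y, z in mm, then the closure, from -1 (fully open) to 1 (shut), so that 0 is half open. In form: [[[rx, ry, rz], [dx, dy, dz], gripper], ...]. A call has 1 to 10 rows; each row is the pose to reach, as a shift and turn from the pose commanded when the call began; what a row does not reach only later rows make up. A row lasts 1/8 s, in which the tool goes at most 62.5 mm and 10.7 degrees, less where a joint would pass 70% of its speed; a pose out of reach is approached as far as the arm can. A call with a gripper value outside its range is refused whole. The fingers move at their own pace and stop on an object; the grip force is fixed at half the most. Time passes only in rows, so rows that repeat a pose let the fingers close. It gives the time, the measured TCP pose, the force, the opening and the grip force at its end, in the units of the state.
- telemetry.get_obs(): the state, without advancing time (a new reading comes with each control period).
- camera(name): name is "scene" or "top"; returns a dict with "pixels" (384x512x3 uint8, red, green, blue), "camera_matrix" (3x3 intrinsics, pixels), "xyz" and "orientation" of the camera in the world. Camera axes: x right, y up, looking along -z (the intrinsics and any distortion apply to the point x, -y, -z); pixel columns grow to the right and rows downward; lengths in m; the calibration is good to about 2 mm. A picture is of the moment at which its call begins. There is no depth.
- ctrl.hand_in(): hands the job in; it is judged then, once.
Trained networks look in the newest picture that a camera, given by its name, has taken for a name from the list of things; names that differ only in an ending like _2 or _b are one class to them, and where a whole thing is asked for, a point or a joint stands for the part that bears it (a point fixed in the world has none). Each returns a list of dicts, best first, with "conf" (0 to 1); they miss things now and then, are a little off and sometimes report something else, mostly with a low value. They report only what shows in the picture. A call takes as long as a camera call. They do not tell look-alikes from the thing itself.
- spotter.boxes_of(thing, camera): "xyz" ([x, y, z] in m, in world coordinates, good to about 4 mm: the middle of the surface that is visible of it).
- spotter.landmark_of(thing, camera): "xyz" ([x, y, z] in m, in world coordinates, good to about 4 mm: a listed point, or the origin of a listed thing).
The state is a dict: "time_s": time; "q": joint angles; "dq": joint speeds; "joint_efforts": joint torques, N m; "eef_pos": TCP position; "eef_rot": TCP orientation; "wrist_force": force on the tool from outside, world axes, zero at the start; "torque": the same for the moment, N m; "opening": opening from 0.0 (shut) to 1.0 (fully open); "grasp_force": force on a finger pad.
Only numpy, scipy, OpenCV 4.12 (cv2) and the standard library are available. Lean on these libraries where they do the work, as an engineer would, in place of code of your own. Each camera call takes 0.05 s, during which the arm holds its last target. There are 200 camera calls.

## Working session

There is one attempt and no reset: what is moved stays moved. The work goes in short steps, Python scripts to look and compute and a tool call to move; the robot and the scene stay as the last step left them, time stands still between calls to the robot, and variables do not carry over. Pictures are saved under pics/ and viewed, at most 10 in all, crops included, and the job is handed in when it is done.

Besides the shell and the picture viewer there is one more tool, called after "Call:" as name(argument=value, ...), one argument or row to a line, values as JSON. send_rows: Moves the arm, as the interface text tells. Its arguments: {"type":"object","properties":{"series":{"type":"array","items":{"type":"array"}}},"required":["series"]}

```bash
mkdir -p pics; cat > h.py <<'E'
from bench import telemetry, camera, ctrl, spotter
import numpy as np, cv2
from scipy.spatial.transform import Rotation as R
def proj(c,P):
    o=c["orientation"]; M=R.from_quat([o[1],o[2],o[3],o[0]]).as_matrix()
    p=(np.atleast_2d(P)-c["xyz"])@M; p=p*[1,-1,-1]; q=p@np.array(c["camera_matrix"]).T
    return q[:,:2]/q[:,2:]
def unproj(c,uv,z):
    o=c["orientation"]; M=R.from_quat([o[1],o[2],o[3],o[0]]).as_matrix()
    d=np.linalg.inv(c["camera_matrix"])@[uv[0],uv[1],1]; d=M@(d*[1,-1,-1]); x=np.array(c["xyz"]); return x+d*(z-x[2])/d[2]
E
python3 - <<'E'
from h import *
for n in ("scene","top"):
    c=camera(n); cv2.imwrite(f"pics/{n}0.png",cv2.resize(c["pixels"][:,:,::-1],(800,600))); print(n,{k:np.round(v,3).tolist() for k,v in c.items() if k!="pixels"})
    for t in "wheel_axis spoke_handle index_mark lever_pivot lever_grip feed_unit feed_slide workpiece".split():
        print(t,[(np.round(d["xyz"],3).tolist(),round(d["conf"],2),proj(c,d["xyz"]).round()[0].tolist()) for d in spotter.landmark_of(t,n)])
print(telemetry.get_obs())
E
```

```text
scene {'camera_matrix': [[460.534, 0.0, 257.261], [0.0, 460.534, 190.113], [0.0, 0.0, 1.0]], 'xyz': [1.109, 0.864, 1.07], 'orientation': [0.266, 0.107, 0.382, 0.879]}
wheel_axis [([0.294, -0.197, 0.101], 0.95, [290.0, 131.0]), ([0.323, 0.198, 0.103], 0.77, [360.0, 198.0]), ([0.513, -0.027, 0.101], 0.66, [265.0, 181.0]), ([0.634, -0.401, -0.001], 0.34, [181.0, 158.0])]
spoke_handle [([0.511, -0.027, 0.095], 0.66, [266.0, 182.0]), ([0.577, -0.034, 0.098], 0.59, [247.0, 188.0]), ([0.358, -0.182, 0.098], 0.43, [277.0, 140.0]), ([0.386, 0.211, 0.1], 0.42, [347.0, 210.0])]
index_mark [([0.376, -0.178, 0.078], 0.85, [274.0, 147.0]), ([0.408, 0.215, 0.081], 0.79, [341.0, 218.0]), ([0.596, -0.028, 0.078], 0.69, [243.0, 196.0])]
lever_pivot [([0.556, 0.131, 0.107], 0.57, [284.0, 215.0])]
lever_grip [([0.661, -0.179, -0.002], 0.53, [204.0, 195.0])]
feed_unit [([0.514, -0.027, -0.001], 0.91, [265.0, 204.0]), ([0.592, 0.263, 0.095], 0.37, [301.0, 253.0]), ([0.512, -0.026, 0.099], 0.22, [266.0, 181.0])]
feed_slide [([0.597, 0.272, 0.072], 0.79, [301.0, 262.0]), ([0.68, -0.047, 0.001], 0.23, [218.0
[... 1026 characters left out ...]
, 172.0])]
{'time_s': 0.9, 'q': array([-1.44631142e+00,  1.80756070e-01,  1.60701385e+00, -3.74929139e-05,
        1.35382037e+00, -2.06312949e-01]), 'dq': array([-0.00066474,  0.00051618,  0.00130681,  0.0011349 ,  0.00013655,
        0.00076203]), 'joint_efforts': array([ 5.13836094e-04, -4.44830561e+01, -3.51683915e+01, -2.40485615e-04,
        6.93730617e-04,  2.58864610e-06]), 'eef_pos': array([ 0.18675716, -0.54382798,  0.23130648]), 'eef_rot': array([ 4.30240182e-07,  9.86352087e-01,  1.64649810e-01, -1.83398579e-05]), 'wrist_force': array([0.29403116, 0.22040475, 0.91103934]), 'torque': array([-0.03504708,  0.03031779, -0.00770209]), 'grasp_force': 0.0, 'opening': 0.9947045657050279}
```

View pics/scene0.png

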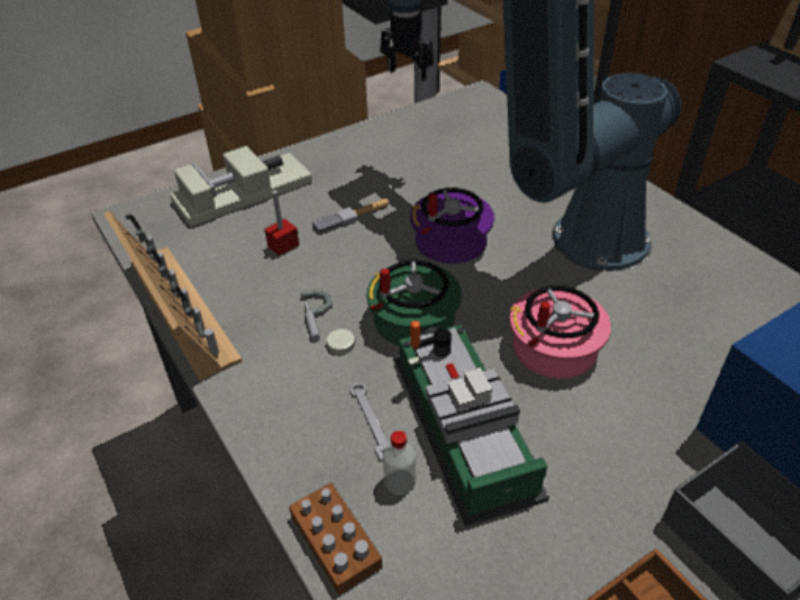

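View pics/top0.png

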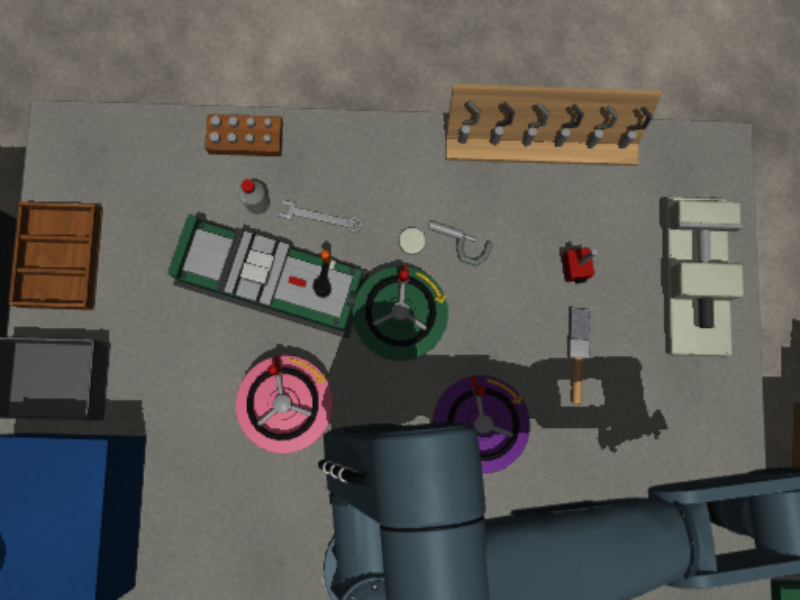

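```bash
python3 - <<'E'
from h import *
c=camera("top"); 
p=proj(c,[[.512,-.027,.1],[.558,.131,.108]]).mean(0); u,v=map(int,p)
im=c["pixels"][v-60:v+60,u-80:u+80,::-1]; print("crop origin",u-80,v-60)
cv2.imwrite("pics/crop.png",cv2.resize(im,(800,600),interpolation=cv2.INTER_CUBIC))
E
```

```text
crop origin 150 131
```

View pics/crop.png

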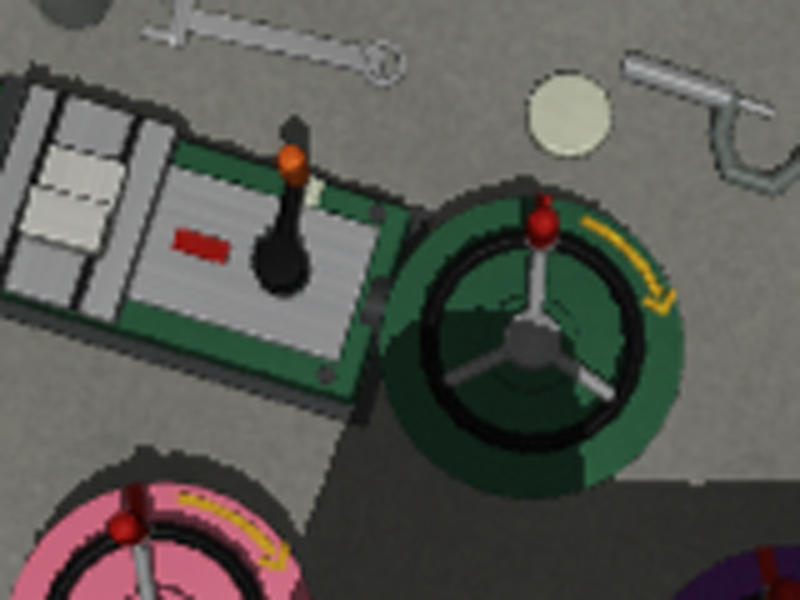

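The pictures show three look-alike hand wheels: purple at scene px (290,131), pink at (360,198), and green at (265,181), or (255,200) in the top view. I choose the green one, since it is the one joined to the bed. The crop confirms this: red handle at about (545,222), index mark just above it, yellow arrow running clockwise, and orange grip at (292,160).

Estimates in mm:
- Wheel axis is at (512,-27), with the handle direction at about -2°.
- Lever pivot is at (558,131). It measures 164.5 from the axis, against 165 given.

I will push with shut fingers.

Call:
send_rows(
  series=[
    [[0,0,-4],[38,56,5],1],
    [[0,0,-8],[76,112,10],1],
    [[0,0,-12],[114,168,10],1],
    [[0,0,-16],[152,224,10],1],
    [[0,0,-19],[190,280,10],1],
    [[0,0,-19],[225,335,10],1],
    [[0,0,-19],[263,391,10],1],
    [[0,0,-19],[300,447,10],1],
    [[0,0,-19],[340,503,10],1],
    [[0,0,-19],[375,559,10],1],
  ],
)

```text
time_s: 2.2
eef_pos: [0.5364, -0.0236, 0.2416]
eef_rot: [0.0, 1.0, -0.0, 0.0]
wrist_force: [0.8, -1.3, -0.7]
opening: -0.002
grasp_force: 0.0
```

Call:
send_rows(
  series=[
    [[0,0,0],[0,0,0],1],
    [[0,0,0],[0,0,0],1],
    [[0,0,0],[0,0,0],1],
    [[0,0,0],[0,0,0],1],
  ],
)

```text
time_s: 2.7
eef_pos: [0.5349, -0.0267, 0.2414]
eef_rot: [0.0, 1.0, -0.002, 0.0]
wrist_force: [0.2, 0.8, 0.2]
opening: -0.001
grasp_force: 0.0
```

```bash
python3 - <<'E'
from h import *
o=telemetry.get_obs(); print({k:np.round(o[k],3) for k in("time_s","q","eef_pos","eef_rot","opening","wrist_force")})
for n in("scene","top"):
    c=camera(n); p=proj(c,[[.54,.03,.13]])[0]; u,v=map(int,p)
    cv2.imwrite(f"pics/a_{n}.png",cv2.resize(c["pixels"][max(v-90,0):v+90,u-120:u+120,::-1],(800,600)))
    for t in "wheel_axis spoke_handle index_mark".split():
        print(n,t,[(np.round(d["xyz"],3).tolist(),round(d["conf"],2)) for d in spotter.landmark_of(t,n)])
E
```

```text
{'time_s': np.float64(2.7), 'q': array([-0.272,  0.084,  1.695, -0.   ,  1.363,  1.302]), 'eef_pos': array([ 0.535, -0.027,  0.241]), 'eef_rot': array([ 0.   ,  1.   , -0.002,  0.   ]), 'opening': np.float64(-0.001), 'wrist_force': array([0.201, 0.791, 0.183])}
scene wheel_axis [([0.513, -0.024, 0.1], 0.88), ([0.321, 0.198, 0.102], 0.86), ([0.291, -0.199, 0.103], 0.85)]
scene spoke_handle [([0.386, 0.208, 0.102], 0.7), ([0.576, -0.036, 0.101], 0.59), ([0.361, -0.183, 0.098], 0.41)]
scene index_mark [([0.596, -0.031, 0.078], 0.85), ([0.38, -0.176, 0.08], 0.83), ([0.408, 0.215, 0.083], 0.73)]
top wheel_axis [([0.512, -0.026, 0.097], 0.92), ([0.298, -0.196, 0.104], 0.67)]
top spoke_handle [([0.358, -0.184, 0.099], 0.62), ([0.389, 0.21, 0.096], 0.38), ([0.759, 0.285, 0.002], 0.19)]
top index_mark [([0.378, -0.18, 0.078], 0.79), ([0.407, 0.216, 0.076], 0.66)]
```

View pics/a_scene.png

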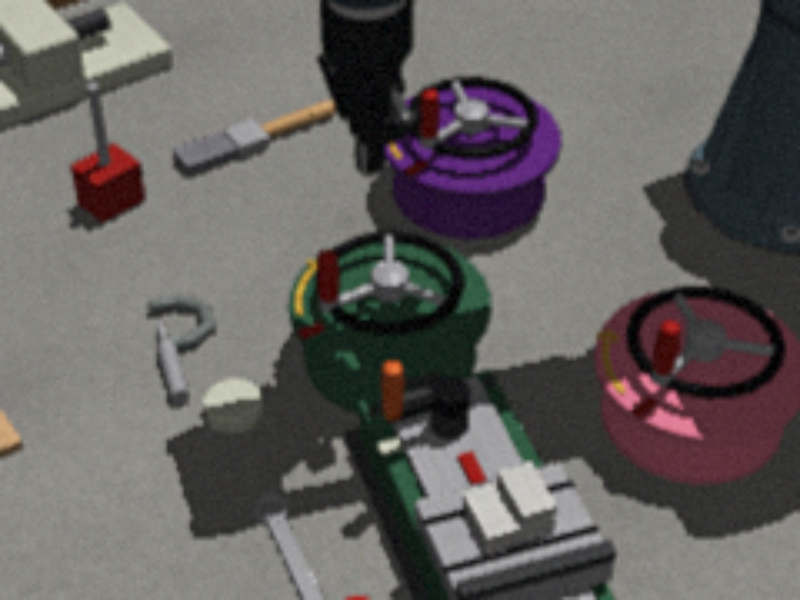

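Call:
send_rows(
  series=[
    [[0,0,0],[14,21,0],1],
    [[0,0,0],[27,42,0],1],
    [[0,0,0],[27,42,-30],1],
    [[0,0,0],[27,42,-60],1],
    [[0,0,0],[27,42,-90],1],
    [[0,0,0],[27,42,-116],1],
    [[0,0,0],[27,42,-116],1],
  ],
)

```text
time_s: 3.98
eef_pos: [0.5605, 0.0169, 0.1231]
eef_rot: [-0.0, 1.0, -0.0, -0.002]
wrist_force: [1.1, 0.0, -0.2]
opening: 0.001
grasp_force: 0.0
```

```bash
python3 - <<'E'
from h import *
o=telemetry.get_obs(); print(o["time_s"],o["eef_pos"].round(4),o["wrist_force"].round(2))
a=40; A=np.array([512.5,-26])
P=lambda t:A+65*np.array([np.cos(np.radians(t)),np.sin(np.radians(t))])
p0=o["eef_pos"][:2]*1000
for steps in ([4]*2+[5]*2+[7]*6,[9]*10,[9]*10,[9]*10):
    r=[]
    for s in steps:
        a-=s; r.append([int(x) for x in np.round(P(a)-p0)])
    print(a,r); p0=np.round(P(a)-p0)+p0
E
```

```text
3.975 [0.5605 0.0169 0.1231] [ 1.14  0.02 -0.22]
-20 [[5, -5], [7, -8], [10, -13], [12, -19], [15, -26], [16, -34], [17, -42], [17, -50], [15, -58], [13, -65]]
-110 [[-4, -9], [-10, -18], [-17, -25], [-25, -32], [-33, -37], [-43, -40], [-53, -42], [-63, -43], [-73, -42], [-83, -39]]
-200 [[-9, 4], [-18, 10], [-26, 17], [-32, 25], [-37, 34], [-40, 43], [-42, 53], [-43, 63], [-42, 73], [-39, 83]]
-290 [[4, 10], [10, 18], [17, 26], [25, 32], [34, 37], [43, 41], [53, 43], [63, 43], [73, 42], [83, 39]]
```

Call:
send_rows(
  series=[
    [[0,0,0],[5,-5,2],1],
    [[0,0,0],[7,-8,2],1],
    [[0,0,0],[10,-13,2],1],
    [[0,0,0],[12,-19,2],1],
    [[0,0,0],[15,-26,2],1],
    [[0,0,0],[16,-34,2],1],
    [[0,0,0],[17,-42,2],1],
    [[0,0,0],[17,-50,2],1],
    [[0,0,0],[15,-58,2],1],
    [[0,0,0],[13,-65,2],1],
  ],
)

```text
time_s: 5.22
eef_pos: [0.5752, -0.049, 0.1273]
eef_rot: [0.0, 1.0, -0.0, 0.0]
wrist_force: [1.5, 1.4, -0.4]
opening: -0.002
grasp_force: 1.1
```

```bash
python3 - <<'E'
from h import *
o=telemetry.get_obs(); print(o["time_s"],o["eef_pos"].round(4),o["wrist_force"].round(2))
for n in("scene","top"):
    c=camera(n); p=proj(c,[[.54,.0,.13]])[0]; u,v=map(int,p)
    cv2.imwrite(f"pics/b_{n}.png",cv2.resize(c["pixels"][max(v-60,0):v+60,u-80:u+80,::-1],(800,600)))
    for t in "spoke_handle lever_grip".split():
        print(n,t,[(np.round(d["xyz"],3).tolist(),round(d["conf"],2)) for d in spotter.landmark_of(t,n)])
E
```

```text
5.225 [ 0.5752 -0.049   0.1273] [ 1.53  1.44 -0.35]
scene spoke_handle [([0.384, 0.21, 0.1], 0.65), ([0.598, -0.032, 0.08], 0.65), ([0.36, -0.182, 0.1], 0.53)]
scene lever_grip [([0.611, 0.121, 0.139], 0.78)]
top spoke_handle [([0.393, 0.212, 0.097], 0.49), ([0.356, -0.184, 0.101], 0.4)]
top lever_grip [([0.613, 0.124, 0.136], 0.46)]
```

View pics/b_scene.png

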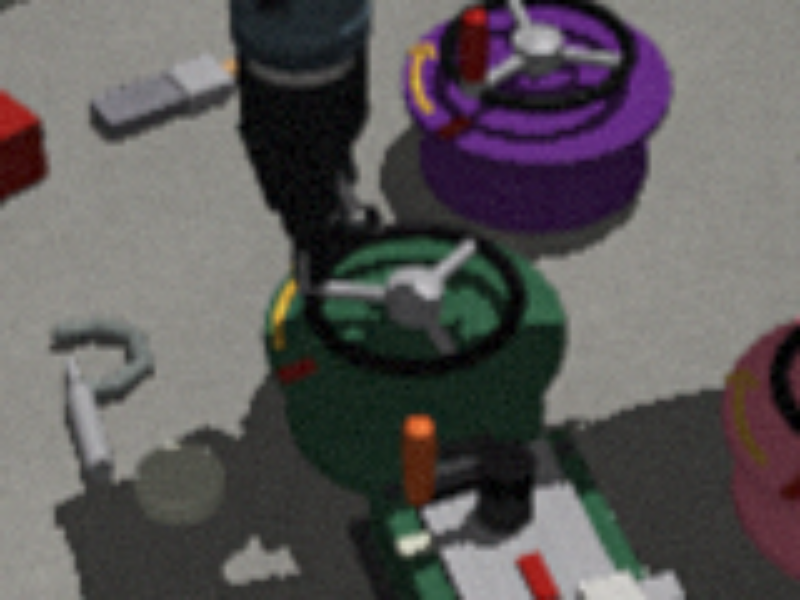

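The wheel has turned about 40° clockwise. The handle spoke now ends behind the fingers at crop (310,285), and the red index mark shows free at (297,372). I'll carry on.

Call:
send_rows(
  series=[
    [[0,0,0],[-4,-9,0],1],
    [[0,0,0],[-10,-18,0],1],
    [[0,0,0],[-17,-25,0],1],
    [[0,0,0],[-25,-32,0],1],
    [[0,0,0],[-33,-37,0],1],
    [[0,0,0],[-43,-40,0],1],
    [[0,0,0],[-53,-42,0],1],
    [[0,0,0],[-63,-43,0],1],
    [[0,0,0],[-73,-42,0],1],
    [[0,0,0],[-83,-39,0],1],
  ],
)

```text
time_s: 6.78
eef_pos: [0.4917, -0.0875, 0.1274]
eef_rot: [0.0, 1.0, -0.0, 0.0]
wrist_force: [2.9, -0.8, -0.4]
opening: 0.001
grasp_force: 1.3
```

Call:
send_rows(
  series=[
    [[0,0,0],[-9,4,0],1],
    [[0,0,0],[-18,10,0],1],
    [[0,0,0],[-26,17,0],1],
    [[0,0,0],[-32,25,0],1],
    [[0,0,0],[-37,34,0],1],
    [[0,0,0],[-40,43,0],1],
    [[0,0,0],[-42,53,0],1],
    [[0,0,0],[-43,63,0],1],
    [[0,0,0],[-42,73,0],1],
    [[0,0,0],[-39,83,0],1],
  ],
)

```text
time_s: 8.02
eef_pos: [0.453, -0.0036, 0.1271]
eef_rot: [-0.0, 1.0, -0.0, -0.0]
wrist_force: [-1.8, -1.5, -0.4]
opening: 0.004
grasp_force: 1.1
```

```bash
python3 - <<'E'
from h import *
o=telemetry.get_obs(); print(o["time_s"],o["eef_pos"].round(4),o["wrist_force"].round(2),o["q"].round(2))
for n in("scene",):
    c=camera(n); p=proj(c,[[.54,.0,.13]])[0]; u,v=map(int,p)
    cv2.imwrite(f"pics/c_{n}.png",cv2.resize(c["pixels"][max(v-60,0):v+60,u-80:u+80,::-1],(800,600)))
    for t in "spoke_handle lever_grip".split():
        print(n,t,[(np.round(d["xyz"],3).tolist(),round(d["conf"],2)) for d in spotter.landmark_of(t,n)])
E
```

```text
8.025 [ 0.453  -0.0036  0.1271] [-1.79 -1.47 -0.41] [-0.27  0.03  2.    0.    1.11  1.3 ]
scene spoke_handle [([0.387, 0.211, 0.102], 0.7), ([0.466, 0.016, 0.1], 0.47)]
scene lever_grip [([0.611, 0.119, 0.138], 0.52), ([0.723, 0.145, -0.001], 0.26), ([0.601, 0.282, 0.074], 0.17)]
```

View pics/c_scene.png

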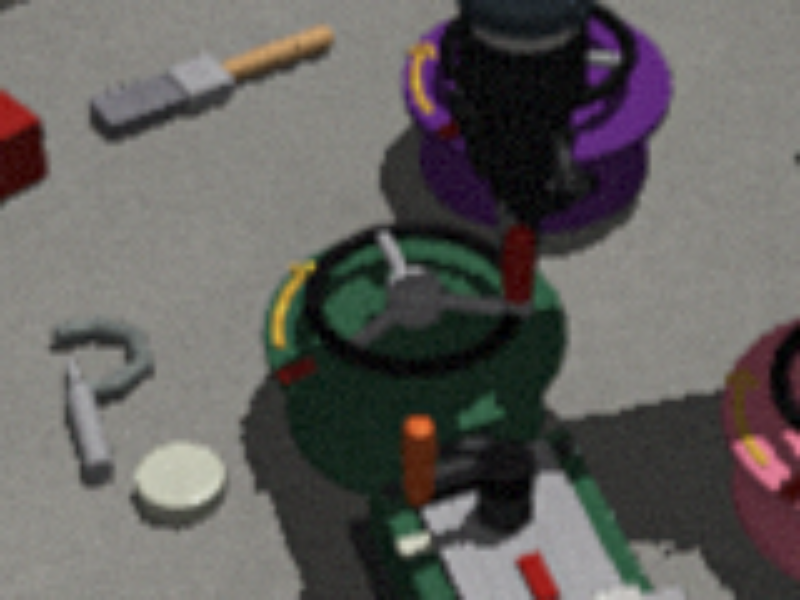

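The handle stands at crop (518,265), about 220° round, with the finger just behind it. I'll continue, stopping slightly short of the mark.

Call:
send_rows(
  series=[
    [[0,0,0],[4,10,0],1],
    [[0,0,0],[10,18,0],1],
    [[0,0,0],[17,26,0],1],
    [[0,0,0],[25,32,0],1],
    [[0,0,0],[34,37,0],1],
    [[0,0,0],[43,41,0],1],
    [[0,0,0],[53,43,0],1],
    [[0,0,0],[63,43,0],1],
    [[0,0,0],[73,42,0],1],
    [[0,0,0],[83,39,0],1],
  ],
)

```text
time_s: 9.43
eef_pos: [0.5369, 0.0346, 0.1272]
eef_rot: [-0.0, 1.0, -0.0, -0.0]
wrist_force: [-1.2, 1.0, -0.6]
opening: -0.001
grasp_force: 1.1
```

Call:
send_rows(
  series=[
    [[0,0,0],[8,-4,0],1],
    [[0,0,0],[16,-9,0],1],
    [[0,0,0],[23,-14,0],1],
    [[0,0,0],[29,-21,0],1],
    [[0,0,0],[34,-28,0],1],
    [[0,0,0],[36,-32,0],1],
    [[0,0,0],[36,-32,0],1],
  ],
)

```text
time_s: 10.3
eef_pos: [0.5728, 0.0019, 0.1276]
eef_rot: [0.0, 1.0, -0.001, 0.001]
wrist_force: [0.7, -0.4, -0.1]
opening: -0.0
grasp_force: 0.0
```

```bash
python3 - <<'E'
from h import *
o=telemetry.get_obs(); print(o["time_s"],o["eef_pos"].round(4),o["wrist_force"].round(2),o["q"].round(2))
A=np.array([.5125,-.026])
for n in("scene","scene"):
    c=camera(n); p=proj(c,[[.54,.0,.13]])[0]; u,v=map(int,p)
    cv2.imwrite(f"pics/d_{n}.png",cv2.resize(c["pixels"][max(v-60,0):v+60,u-80:u+80,::-1],(800,600)))
    for t in "spoke_handle wheel_axis index_mark lever_grip lever_pivot".split():
        print(n,t,[(np.round(d["xyz"],3).tolist(),round(d["conf"],2),np.degrees(np.arctan2(*(np.array(d["xyz"])[:2]-A)[::-1])).round(1)) for d in spotter.landmark_of(t,n)])
E
```

```text
10.3 [0.5728 0.0019 0.1276] [ 0.66 -0.41 -0.09] [-0.2   0.29  1.7  -0.    1.15  1.37]
scene spoke_handle [([0.358, -0.186, 0.1], 0.67, np.float64(-134.1)), ([0.384, 0.214, 0.099], 0.6, np.float64(118.1)), ([0.577, -0.023, 0.1], 0.44, np.float64(2.6))]
scene wheel_axis [([0.293, -0.198, 0.102], 0.92, np.float64(-141.8)), ([0.514, -0.026, 0.102], 0.89, np.float64(0.0)), ([0.321, 0.197, 0.104], 0.7, np.float64(130.6))]
scene index_mark [([0.409, 0.21, 0.081], 0.89, np.float64(113.7)), ([0.596, -0.028, 0.08], 0.79, np.float64(-1.6)), ([0.378, -0.175, 0.079], 0.68, np.float64(-132.0))]
scene lever_grip [([0.614, 0.12, 0.139], 0.69, np.float64(55.2)), ([0.722, 0.145, -0.003], 0.49, np.float64(39.3))]
scene lever_pivot []
scene spoke_handle [([0.357, -0.183, 0.1], 0.68, np.float64(-134.7)), ([0.385, 0.209, 0.097], 0.54, np.float64(118.5)), ([0.575, -0.023, 0.099], 0.42, np.float64(2.6)), ([0.612, 0.121, 0.139], 0.28, np.float64(56.0))]
scene wheel_axis [([0.321, 0.197, 0.099], 0.97, np.float64(130.7)), ([0.513, -0.026, 0.1], 0.9, np.float64(-33.7)), ([0.292, -0.199, 0.1], 0.74, np.float64(-141.9))]
scene index_mark [([0.598, -0.03, 0.08], 0.93, np.float64(-2.3)), ([0.409, 0.215, 0.08], 0.6, np.float64(113.3)), ([0.38, -0.176, 0.082], 0.58, np.float64(-131.3))]
scene lever_grip [([0.609, 0.122, 0.138], 0.6, np.float64(56.8))]
scene lever_pivot []
```

View pics/d_scene.png

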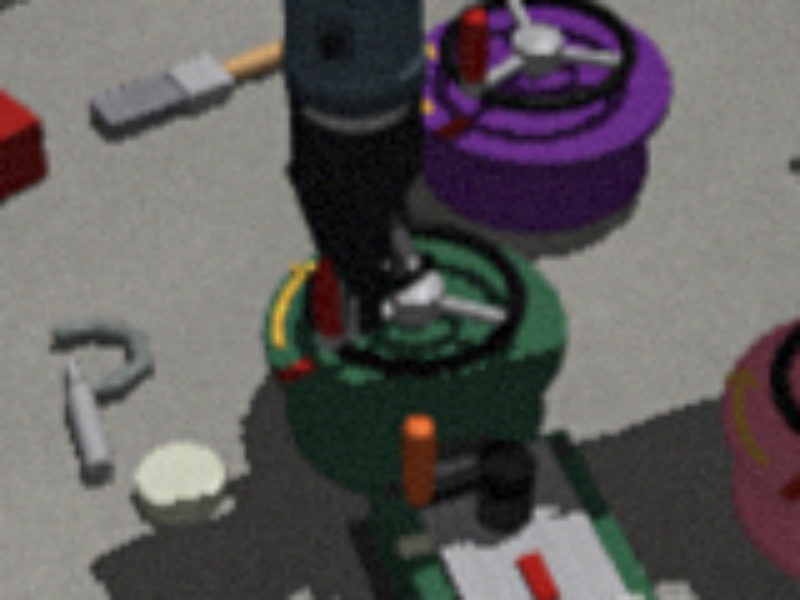

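The handle is at +2.6° and the index mark at about -2.5° (crop (325,300) against (295,370)), so about 6 mm remain. I'll push that, then back off and rise.

Call:
send_rows(
  series=[
    [[0,0,0],[0,-2,0],1],
    [[0,0,0],[0,-4,0],1],
    [[0,0,0],[0,-6,0],1],
    [[0,0,0],[0,-6,0],1],
    [[0,0,0],[-2,10,0],1],
    [[0,0,0],[-2,20,0],1],
    [[0,0,0],[-2,20,60],1],
    [[0,0,0],[-2,20,100],1],
    [[0,0,0],[-100,-60,100],1],
    [[0,0,0],[-100,-60,100],1],
  ],
)

```text
time_s: 12.15
eef_pos: [0.4728, -0.0565, 0.228]
eef_rot: [0.001, 1.0, 0.001, 0.001]
wrist_force: [0.2, -0.6, 1.1]
opening: -0.002
grasp_force: 0.0
```

```bash
python3 - <<'E'
from h import *
o=telemetry.get_obs(); print(o["time_s"],o["eef_pos"].round(4))
A=np.array([.5125,-.026])
for n in("scene","top","scene"):
    c=camera(n); p=proj(c,[[.54,.0,.13]])[0]; u,v=map(int,p)
    cv2.imwrite(f"pics/e_{n}.png",cv2.resize(c["pixels"][max(v-60,0):v+60,u-80:u+80,::-1],(800,600)))
    for t in "spoke_handle index_mark lever_grip lever_pivot feed_slide workpiece".split():
        print(n,t,[(np.round(d["xyz"],3).tolist(),round(d["conf"],2),np.degrees(np.arctan2(*(np.array(d["xyz"])[:2]-A)[::-1])).round(1)) for d in spotter.landmark_of(t,n) if d["xyz"][0]>.45])
E
```

```text
12.15 [ 0.4728 -0.0565  0.228 ]
scene spoke_handle [([0.576, -0.03, 0.097], 0.54, np.float64(-3.2))]
scene index_mark [([0.599, -0.03, 0.081], 0.75, np.float64(-2.9)), ([0.754, 0.285, 0.0], 0.47, np.float64(52.2))]
scene lever_grip [([0.612, 0.12, 0.142], 0.85, np.float64(55.8)), ([0.597, 0.28, 0.096], 0.17, np.float64(74.5))]
scene lever_pivot [([0.554, 0.131, 0.107], 0.65, np.float64(75.4))]
scene feed_slide [([0.68, -0.046, 0.004], 0.7, np.float64(-6.8)), ([0.603, 0.291, 0.07], 0.59, np.float64(74.1)), ([0.725, 0.145, 0.001], 0.58, np.float64(38.8))]
scene workpiece [([0.598, 0.279, 0.098], 0.58, np.float64(74.3)), ([0.577, -0.028, 0.099], 0.27, np.float64(-2.0))]
top spoke_handle []
top index_mark [([0.605, -0.034, 0.081], 0.95, np.float64(-5.2))]
top lever_grip [([0.68, -0.057, 0.0], 0.66, np.float64(-10.4)), ([0.615, 0.124, 0.136], 0.55, np.float64(55.5)), ([0.66, -0.176, -0.001], 0.34, np.float64(-45.5))]
top lever_pivot [([0.56, 0.131, 0.111], 0.92, np.float64(73.0))]
top feed_slide [([0.6, 0.286, 0.068], 0.77, np.float64(74.3))]
top workpiece [([0.596, 0.276, 0.094], 0.53, np.float64(74.4))]
scene spoke_handle [([0.577, -0.028, 0.099], 0.65, np.float64(-1.7)), ([0.724, 0.146, -0.007], 0.64, np.float64(39.1))]
scene index_mark [([0.596, -0.029, 0.08], 0.81, np.float64(-2.2))]
scene lever_grip [([0.61, 0.12, 0.137], 0.71, np.float64(56.2))]
scene lever_pivot [([0.555, 0.128, 0.108], 0.67, np.float64(74.6)), ([0.754, 0.286, 0.0], 0.42, np.float64(52.2))]
scene feed_slide [([0.601, 0.29, 0.073], 0.57, np.float64(74.3))]
scene workpiece [([0.598, 0.281, 0.097], 0.59, np.float64(74.4)), ([0.597, -0.03, 0.082], 0.56, np.float64(-2.9))]
```

View pics/e_scene.png

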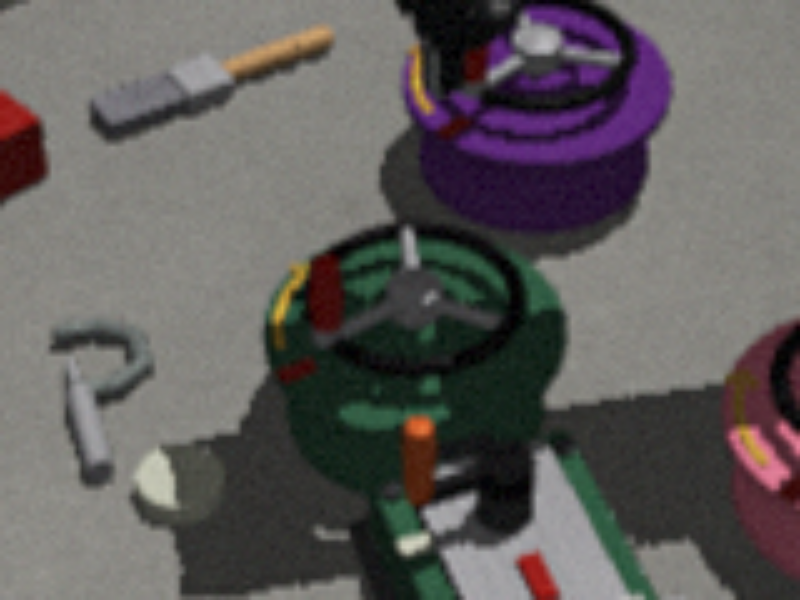

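The wheel is done: the handle measures -2.5° against -2.6° for the index mark, the spoke lines up at crop (325,300)/(297,372), and the slide has moved about 20 mm. Now the lever: I'll go in on its -y side.

Call:
send_rows(
  series=[
    [[0,0,0],[29,35,0],1],
    [[0,0,0],[58,70,0],1],
    [[0,0,0],[88,106,0],1],
    [[0,0,0],[117,142,0],1],
    [[0,0,0],[117,142,0],1],
    [[0,0,0],[117,142,-35],1],
    [[0,0,0],[117,142,-70],1],
    [[0,0,0],[117,142,-98],1],
    [[0,0,0],[117,142,-98],1],
  ],
)

```text
time_s: 14.32
eef_pos: [0.588, 0.0849, 0.1268]
eef_rot: [-0.0, 1.0, -0.001, -0.003]
wrist_force: [-0.2, -0.9, 0.8]
opening: -0.0
grasp_force: 0.0
```

Call:
send_rows(
  series=[
    [[0,0,0],[6,5,0],1],
    [[0,0,0],[10,10,0],1],
    [[0,0,0],[14,15,0],1],
    [[0,0,0],[18,21,0],1],
    [[0,0,0],[20,28,0],1],
    [[0,0,0],[22,35,0],1],
    [[0,0,0],[23,43,0],1],
    [[0,0,0],[22,50,0],1],
    [[0,0,0],[21,58,0],1],
    [[0,0,0],[19,65,0],1],
  ],
)

```text
time_s: 15.58
eef_pos: [0.6098, 0.1512, 0.1295]
eef_rot: [-0.0, 1.0, -0.0, 0.001]
wrist_force: [0.5, -2.5, -0.6]
opening: -0.002
grasp_force: 0.9
```

Call:
send_rows(
  series=[
    [[0,0,0],[-2,5,0],1],
    [[0,0,0],[-5,10,0],1],
    [[0,0,0],[-9,15,0],1],
    [[0,0,0],[-11,18,0],1],
    [[0,0,0],[-13,20,0],1],
    [[0,0,0],[-13,20,0],1],
  ],
)

```text
time_s: 16.32
eef_pos: [0.5962, 0.1708, 0.1292]
eef_rot: [-0.0, 1.0, -0.0, -0.0]
wrist_force: [0.2, -0.3, 0.4]
opening: 0.002
grasp_force: 0.3
```

```bash
python3 - <<'E'
from h import *
A=np.array([.5575,.1305])
for n in("scene","top"):
    c=camera(n); p=proj(c,[[.58,.13,.13]])[0]; u,v=map(int,p)
    cv2.imwrite(f"pics/f_{n}.png",cv2.resize(c["pixels"][max(v-60,0):v+60,u-80:u+80,::-1],(800,600)))
    for t in "lever_grip workpiece spoke_handle".split():
        print(n,t,[(np.round(d["xyz"],3).tolist(),round(d["conf"],2),np.degrees(np.arctan2(*(np.array(d["xyz"])[:2]-A)[::-1])).round(1)) for d in spotter.landmark_of(t,n) if d["xyz"][0]>.45])
E
```

```text
scene lever_grip [([0.577, 0.179, 0.141], 0.61, np.float64(68.5))]
scene workpiece [([0.576, -0.031, 0.098], 0.64, np.float64(-83.4)), ([0.598, 0.281, 0.093], 0.59, np.float64(74.9)), ([0.512, -0.025, 0.099], 0.58, np.float64(-106.3))]
scene spoke_handle [([0.579, -0.03, 0.101], 0.54, np.float64(-82.3)), ([0.632, -0.402, 0.001], 0.44, np.float64(-82.0))]
top lever_grip [([0.578, 0.184, 0.137], 0.4, np.float64(69.2))]
top workpiece [([0.6, 0.278, 0.096], 0.53, np.float64(74.1))]
top spoke_handle [([0.581, -0.026, 0.099], 0.38, np.float64(-81.4))]
```

View pics/f_scene.png

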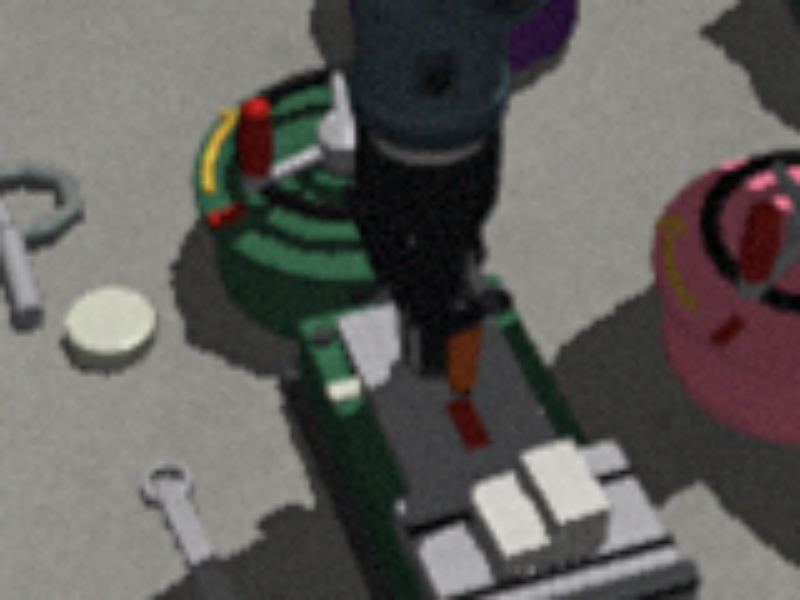

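The grip at crop (463,360) is about 69° round, close to the red strip at (467,422). The stop should be at about 74°, so I'll push on by small steps and watch the force.

Call:
send_rows(
  series=[
    [[0,0,0],[-2,1,0],1],
    [[0,0,0],[-4,1,0],1],
    [[0,0,0],[-4,1,0],1],
  ],
)

```text
time_s: 17.1
eef_pos: [0.5925, 0.1716, 0.1295]
eef_rot: [-0.0, 1.0, -0.0, 0.0]
wrist_force: [2.2, 0.6, -0.6]
opening: -0.001
grasp_force: 0.7
```

Call:
send_rows(
  series=[
    [[0,0,0],[-1,0,0],1],
    [[0,0,0],[-2,1,0],1],
    [[0,0,0],[-2,1,0],1],
  ],
)

```text
time_s: 17.48
eef_pos: [0.5909, 0.1721, 0.1295]
eef_rot: [0.0, 1.0, -0.0, 0.001]
wrist_force: [3.8, -2.0, -0.2]
opening: 0.003
grasp_force: 2.1
```

Call:
send_rows(
  series=[
    [[0,0,0],[-1,0,0],1],
    [[0,0,0],[-1,0,0],1],
  ],
)

```text
time_s: 17.73
eef_pos: [0.5907, 0.1721, 0.1296]
eef_rot: [0.0, 1.0, -0.001, 0.001]
wrist_force: [7.4, -2.1, -1.3]
opening: 0.003
grasp_force: 3.5
```

Call:
send_rows(
  series=[
    [[0,0,0],[-1,0,0],1],
    [[0,0,0],[-1,0,0],1],
  ],
)

```text
time_s: 17.98
eef_pos: [0.5905, 0.1721, 0.1298]
eef_rot: [0.0, 1.0, -0.001, 0.002]
wrist_force: [10.9, -0.9, -3.5]
opening: 0.0
grasp_force: 4.8
```

The force rises while the tip no longer moves, so the lever is at its stop. I'll back off in +x, rise and check.

Call:
send_rows(
  series=[
    [[0,0,0],[6,-2,0],1],
    [[0,0,0],[18,-6,0],1],
    [[0,0,0],[18,-6,40],1],
    [[0,0,0],[18,-6,90],1],
    [[0,0,0],[18,-6,130],1],
    [[0,0,0],[-40,-60,130],1],
    [[0,0,0],[-80,-110,130],1],
    [[0,0,0],[-120,-160,130],1],
    [[0,0,0],[-120,-160,130],1],
    [[0,0,0],[-120,-160,130],1],
  ],
)

```text
time_s: 19.23
eef_pos: [0.4681, 0.0116, 0.2596]
eef_rot: [-0.0, 1.0, -0.002, -0.0]
wrist_force: [0.5, -1.0, -1.7]
opening: 0.0
grasp_force: 0.0
```

```bash
python3 - <<'E'
from h import *
o=telemetry.get_obs(); print(o["time_s"],o["eef_pos"].round(4),o["wrist_force"].round(2))
for n in("scene","top"):
    c=camera(n); p=proj(c,[[.56,.08,.13]])[0]; u,v=map(int,p)
    cv2.imwrite(f"pics/g_{n}.png",cv2.resize(c["pixels"][max(v-75,0):v+75,u-100:u+100,::-1],(800,600)))
    for t,A in (("lever_grip",[.5575,.1305]),("spoke_handle",[.5125,-.026]),("index_mark",[.5125,-.026]),("workpiece",[.5125,-.026])):
        print(n,t,[(np.round(d["xyz"],3).tolist(),round(d["conf"],2),np.degrees(np.arctan2(*(np.array(d["xyz"])[:2]-A)[::-1])).round(1)) for d in spotter.landmark_of(t,n) if d["xyz"][0]>.45])
E
```

```text
19.225 [0.4681 0.0116 0.2596] [ 0.5  -0.99 -1.66]
scene lever_grip [([0.571, 0.18, 0.139], 0.63, np.float64(74.7))]
scene spoke_handle [([0.577, -0.031, 0.1], 0.52, np.float64(-4.4))]
scene index_mark [([0.598, -0.031, 0.081], 0.91, np.float64(-3.1))]
scene workpiece [([0.6, 0.28, 0.097], 0.79, np.float64(74.0))]
top lever_grip [([0.574, 0.185, 0.136], 0.61, np.float64(73.6))]
top spoke_handle []
top index_mark [([0.601, -0.035, 0.08], 0.87, np.float64(-5.7))]
top workpiece [([0.594, 0.277, 0.097], 0.69, np.float64(75.0))]
```

View pics/g_scene.png

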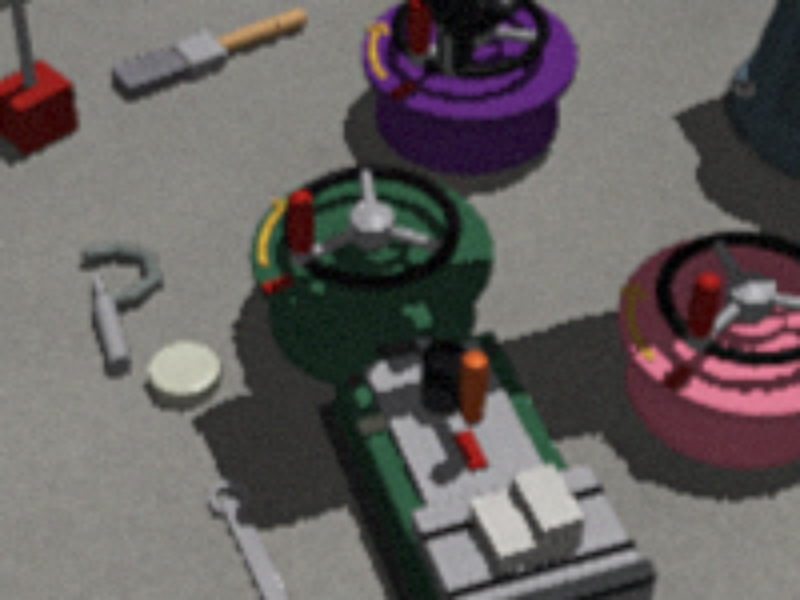

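The grip at crop (473,385) lines up with the red strip at (470,450), about 74° round. The handle at (300,225) lines up with its mark at (278,285), and the arm is clear. I'll hand in.

```bash
python3 -c "
from bench import ctrl; print(ctrl.hand_in())"
```

```text
the job is handed in; nothing more can be done
None
```

I handed the job in: by the last camera check, the wheel's handle is back at its index mark after one clockwise turn, the lock lever is at its stop over the red strip, and the workpiece and tools show no sign of being disturbed; the hand-in gave no verdict.

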